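# Take the filter cassette out of the fume extractor

## Task

Take the used filter cassette out of the bench fume extractor: first press the pedal at its front down to its stop, which draws back the steel lock bar, then pinch the two side catches of the cassette together and lift it straight up out of the bay. Finish while holding it up still and upright between the fingers, both catches still squeezed in and its underside at least 10 cm above the bench, and leave the other things on the bench where they are.

Things in the scene. Friction and masses are not known exactly. Their poses are not given: they have to be found in the camera images.
- extractor: Fume extractor, fixed: a low grey box, 172 x 124 mm. Origin on the bench under the centre of its open filter bay; x points from the pedal (front) to the fan housing (back), y across the bay, z up. The deck round the bay is 50 mm high and reaches 62 mm to each side; lock bar in front up to 55 mm; fan housing behind (x 47 to 110 mm) up to 68, its flange 78 mm. Bay floor 12 mm above the bench.
- bay (a point): Centre of the mouth of the filter bay, 50 mm above the bench.
- pedal_pad (a point): Where to press the ribbed steel pedal: on its top, on the midline, 62 mm from its hinge, which runs along the extractor's y at x = -82 mm, z = 16 mm. Plate 56 mm wide, reaching 90 mm from the hinge to the front. At rest it slopes up to the front by 0.32 rad and this point is 38 mm above the bench (x = -140 mm); at the stop the plate is level, the point 18.5 mm high.
- pedal (a joint): Pedal angle, rad: 0 at rest (up), 0.32 at its lower stop. It springs back when let go. At the pad it takes about 4 N to start and about 9 to 10 N to reach the stop.
- lock_bar (a joint): Steel lock bar, 34 mm wide, lying on the front wall, sliding, m: 0 locked (its end reaches 5 mm over the front shoulder of the cassette), about 0.009 after the pedal has been at its stop; the cassette is free from about 0.007. The pedal draws it back towards the front; it stays back when the pedal springs up.
- cassette: White filter cassette standing in the bay: 90 mm long (its x, parallel to the extractor's x), 48 mm wide (y), 88 mm tall, 0.2 to 0.32 kg with the catches, 2 mm loose in the bay. Origin at the centre of its underside, 12 mm above the bench when seated; top then 100 mm above the bench. It must rise 40 mm to leave the bay.
- cassette_grip (a point): Middle of the cassette between its two catch pads, 70 mm above its underside, 82 mm above the bench when seated. The grey pads face outward along +y and -y; fingers come down from above outside both and close along y; nothing stands above the 50 mm deck beside them. Axes as the cassette's.
- catch_left (a joint): Catch on the cassette's +y side, travel in m: 0 sprung out (hooked under a lip of the bay), 0.0055 fully in; free from about 0.004. Pad 24 mm wide, 34 mm high, centred 1 mm below point cassette_grip, outer face 29 mm from the middle when out, 23.5 mm when in (58 mm over both pads out, 47 mm in). Its spring takes 2.4 N to start, 5.7 N to press fully in.
- catch_right (a joint): The same catch on the cassette's -y side: 0 sprung out, 0.0055 fully in.
- flux_bottle: Bystander, not to be moved: small amber bottle, 28 mm diameter, 70 mm tall; origin at the centre of its underside.
- alcohol_jar: Bystander, not to be moved: white jar, 48 mm diameter, 62 mm tall; origin at the centre of its underside.
- swab_cup: Bystander, not to be moved: clear cup, 64 mm diameter at the rim, 75 mm tall; origin at the centre of its underside.
- phone: Bystander, not to be moved: black phone lying flat, 146 x 71 x 8 mm; origin at the centre of its underside.
- driver: Bystander, not to be moved: screwdriver with black handle lying flat, 150 mm long; lying along its x.
- solder_spool: Bystander, not to be moved: metal spool, 54 mm diameter, 40 mm tall; origin at the centre of its underside.
- screw_tray: Bystander, not to be moved: grey open tray with compartments, 70 x 100 x 18 mm; origin at the centre of its underside.
Not all that is in view belongs to the job. Leave any purple look-alike of the cassette alone.

How it is judged:
By the outcome, as a careful person would: the job done as asked, in the order asked, and still so for the second after the job is handed in, while the arm keeps its last pose, push and grip.
It also fails if it takes over 45 s, if anything falls off the work surface, if the arm or the gripper's body presses on something with over 40 N, if the wrist force passes 120 N, or if a joint passes its speed limit or range.

## Robot

A 6-joint arm with a two-finger parallel gripper is mounted at the origin on the work surface. World frame = base frame: x ahead of the robot, y to its left, z up, the work surface at z = 0. Lengths are in m, angles in rad, forces in N, time in s.
With the tool pointing down it reaches from about 0.25 to 0.85 m from the base axis. Payload 12.5 kg.
Tool frame: the origin (TCP) lies midway between the tips of the shut fingers; the grasp point (between the pads) lies 19 mm behind it; z points along the fingers, y is the line along which they close (so a half turn about z gives the same grasp; the last joint's range is limited). The gripper opens to 93 mm and grips with 3 to 60 N. Pads are 15 mm wide; open, the fingers measure 128 mm over their backs; the gripper's body (75 mm by 188 mm) begins 65 mm behind the grasp point.
Start: joints at [1.231, 0.351, 1.652, -0, 1.139, -0.085], TCP at [0.139, 0.532, 0.219] pointing down, gripper open.
Joint ranges: [-2.75, 2.75], [-0.79, 2.1], [0.01, 2.65], [-1.57, 4.71], [0.07, 3.14], [-2.87, 2.87]. Speed limits (rad/s): [2.22, 2.22, 2.79, 3.14, 3.14, 3.14].

## Interface

Orientations are given as a unit quaternion [x, y, z, w].
In Python, from station import arm gives the robot as it stands. Calls block until the motion is done:
- arm.move_to(position, orientation): joint-space move of the TCP to a pose.
- arm.line_to(position, velocity=0.15, ori=None, contact_N=None): straight line of the TCP; ori=None keeps the orientation; velocity is the mean speed in m/s. With contact_N (N) it stops when the force on the tool has changed by that much, and returns True; else False.
- arm.set_joints(angles): joint-space move.
- arm.grip(opening, force=None): finger opening in m; force is the grip in N (None keeps the last); returns when the fingers have stopped.
- arm.wait(seconds).
- arm.solve_ik(position, orientation): joint angles nearest the present ones, or None.
- arm.camera(name): name is "scene" or "top" or "wrist"; returns (picture, depth): 480x640x3 uint8, blue, green, red; 480x640 float32, m along the optical axis (not along the pixel's ray), 0 where there is no reading.
- arm.camera_info(name): a dict with "fx", "fy", "cx", "cy" (pixels), "extrinsics" (4x4, takes a point from world to camera coordinates); the wrist camera has in their place "T_tool_cam" (4x4, takes a point from camera to tool coordinates, whose origin is the TCP and whose axes are the flange's). Camera axes: x right, y down, z forward; pixel columns grow to the right and rows downward; lengths in m; the calibration is good to about 2 mm. A picture is of the moment at which its call begins: read the wrist's pose just before it. camera_info takes no time and is no camera call.
A pose or a line that the arm cannot do raises arm.PlanningError and nothing moves.
- arm.hand_in(): hands the job in; it is judged then, once.
Readings, each from a call of its own:
- arm.get_t(): time.
- arm.get_joint_positions(): joint angles.
- arm.get_dq(): joint speeds.
- arm.get_tau(): joint torques, N m.
- arm.get_tool_pos(): TCP position.
- arm.get_tool_rot(): TCP orientation.
- arm.get_force(): force on the tool from outside, world axes, zero at the start.
- arm.get_wrist_torque(): the same for the moment, N m.
- arm.get_width(): finger opening in m.
- arm.get_grip_force(): force on a finger pad.
Only numpy, scipy, OpenCV 4.12 (cv2) and the standard library are available. Lean on these libraries where they do the work, as an engineer would, in place of code of your own. Each camera call takes 0.05 s, during which the arm holds its last target. There are 200 camera calls.

## Working session

There is one attempt and no reset: what is moved stays moved. The work goes in short steps, each a Python script; the robot and the scene stay as the last script left them, time stands still between calls to the robot, and variables do not carry over. Pictures are saved under pics/ and viewed, at most 10 in all, crops included, and the job is handed in when it is done.

```bash
mkdir -p pics; ls
cat > h.py <<'E'
import numpy as np, cv2
from station import arm
def shot(n,f):
    p,d=arm.camera(n); cv2.imwrite(f'pics/{f}.png',p); np.save(f'pics/{f}.npy',d); return p,d
def px(n,f,uv):
    d=np.load(f'pics/{f}.npy'); i=arm.camera_info(n); E=np.array(i['extrinsics']); o=[]
    for u,v in uv:
        w=d[int(v)-1:int(v)+2,int(u)-1:int(u)+2]; z=np.median(w[w>0]) if (w>0).any() else np.nan
        c=np.array([(u-i['cx'])/i['fx']*z,(v-i['cy'])/i['fy']*z,z,1]); o.append((np.linalg.inv(E)@c)[:3])
    return np.round(o,4)
E
python3 - <<'E'
from h import *
shot('top','top0');shot('scene','sc0')
print(arm.camera_info('wrist'), arm.get_tool_rot())
E
```

```text
pics
{'fx': 339.66052448489995, 'fy': 339.66052448489995, 'cx': 317.26221039296723, 'cy': 239.53437288864993, 'T_tool_cam': array([[-1.14231203e-03, -9.64320105e-01, -2.64736531e-01,
         7.36356792e-02],
       [ 9.99999213e-01, -1.23898369e-03,  1.98181016e-04,
         1.07588163e-03],
       [-5.19114183e-04, -2.64736097e-01,  9.64320761e-01,
        -1.67006278e-01],
       [ 0.00000000e+00,  0.00000000e+00,  0.00000000e+00,
         1.00000000e+00]])} [ 1.27044170e-01  9.91896934e-01 -4.90658224e-04 -1.02813969e-04]
```

View pics/top0.png

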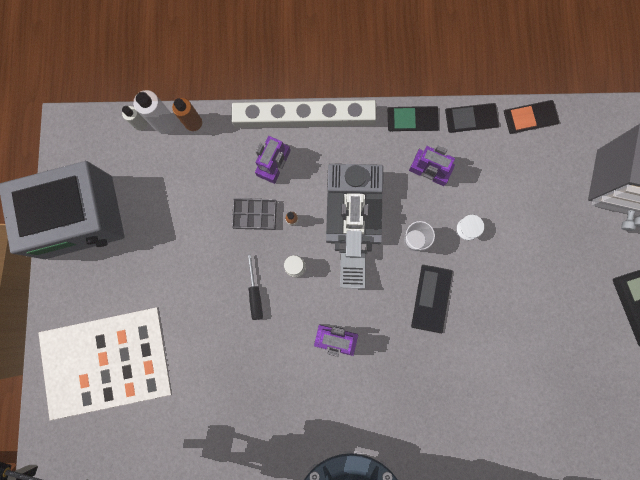

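View pics/sc0.png

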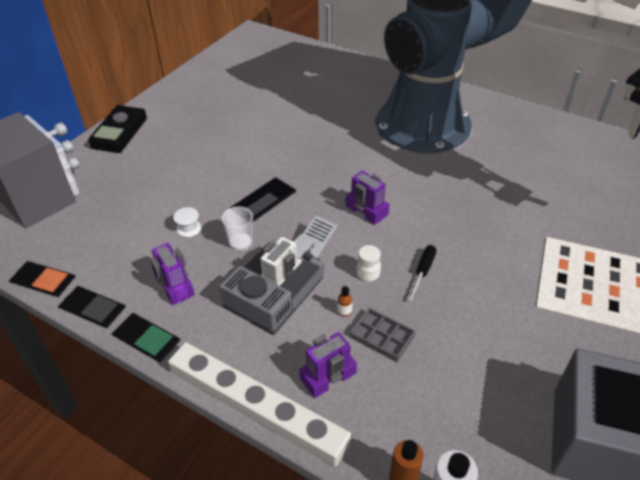

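The top view shows the extractor at about (355,210), with its fan at (356,176) and pedal at (352,272) facing the robot. Four things look like the cassette: a white one in the bay at (354,212), and purple ones at (271,158), (433,164) and (336,339). The white one fits, because it stands in the extractor bay. I'll confirm that in a crop.

Run:
```python
from h import *
p=cv2.imread('pics/top0.png')[150:300,280:480]
cv2.imwrite('pics/crop1.png',cv2.resize(p,None,fx=4,fy=4,interpolation=cv2.INTER_CUBIC))
i=arm.camera_info('top');print(i['fx'],np.round(i['extrinsics'],3))
print(px('top','top0',[(355,175),(354,200),(354,222),(335,225),(375,225),(352,262),(352,283),(340,300)]))
```

```text
509.5691685281765 [[-0.006 -1.    -0.03   0.068]
 [-0.991  0.01  -0.136  0.591]
 [ 0.136  0.029 -0.99   1.108]
 [ 0.     0.     0.     1.   ]]
[[ 0.7325 -0.0176  0.0793]
 [ 0.6713 -0.0137  0.1007]
 [ 0.6233 -0.0131  0.0999]
 [ 0.6254  0.0277  0.0512]
 [ 0.6245 -0.0618  0.0509]
 [ 0.5439 -0.01    0.0288]
 [ 0.4956 -0.0088  0.044 ]
 [ 0.4591  0.0178  0.0008]]
```

View pics/crop1.png

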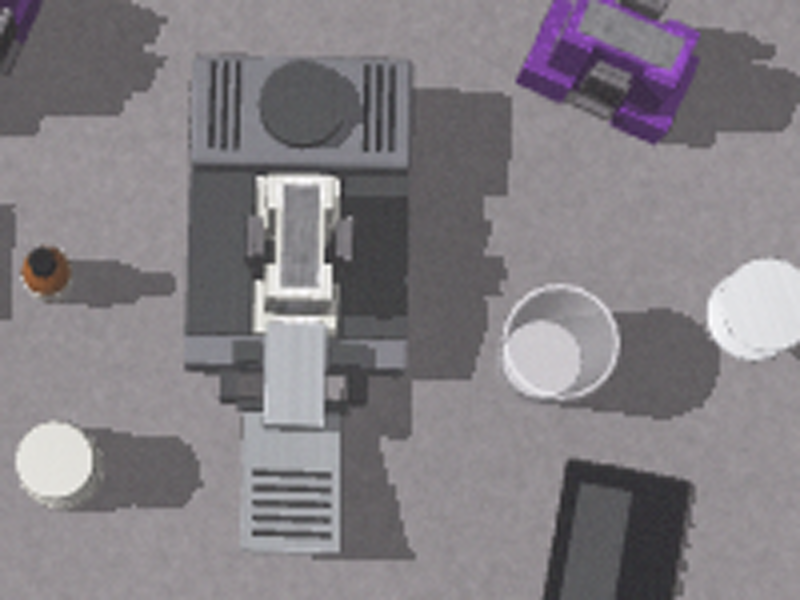

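Confirmed: the white cassette sits in the bay with its pads on ±y and the lock bar in front. Next is a closer wrist view for precise pose, with the fingers shut for the pedal.

```bash
cat >> h.py <<'E'
from scipy.spatial.transform import Rotation as R
def q(yaw): # tool down, tool y along extractor y (yaw), tool x toward -x ; 
    return (R.from_euler('z',yaw)*R.from_quat([0,1,0,0])).as_quat()
def wshot(f):
    T=np.eye(4);T[:3,:3]=R.from_quat(arm.get_tool_rot()).as_matrix();T[:3,3]=arm.get_tool_pos()
    T=T@np.array(arm.camera_info('wrist')['T_tool_cam']); p,d=shot('wrist',f); np.save(f'pics/{f}_T.npy',T); return p,d,T
def wcloud(f):
    d=np.load(f'pics/{f}.npy');T=np.load(f'pics/{f}_T.npy');i=arm.camera_info('wrist')
    v,u=np.mgrid[:480,:640]
    c=np.stack([(u-i['cx'])/i['fx']*d,(v-i['cy'])/i['fy']*d,d],-1)
    P=c@T[:3,:3].T+T[:3,3]; P[d<=0]=np.nan; return P
E
python3 - <<'E'
from h import *
for y in (-.035,np.pi-.035):
    print(y,np.round(arm.solve_ik([.56,-.01,.3],q(y)),2) if arm.solve_ik([.56,-.01,.3],q(y)) is not None else None)
arm.move_to([.60,-.012,.28],q(-.035)); arm.grip(0.0,30)
p,d,T=wshot('w1'); print(arm.get_t(),arm.get_width())
P=wcloud('w1');np.set_printoptions(precision=4,suppress=True)
z=P[...,2]
for lo,hi,n in((.046,.053,'deck'),(.095,.106,'casstop'),(.075,.084,'flange')):
    m=((z>lo)&(z<hi)).astype(np.uint8); print(n,m.sum())
    Q=P[m>0][:,:2]; Q=Q[(abs(Q[:,1]+.012)<.08)&(Q[:,0]>.5)]
    if len(Q)>20:
        r=cv2.minAreaRect((Q*1000).astype(np.float32)); print(r)
E
```

```text
-0.035 [-0.1   0.3   1.52 -0.    1.32 -1.64]
3.106592653589793 [-0.1   0.3   1.52 -0.    1.32  1.5 ]
4.1333 0.0006096784362405946
deck 5682
((626.8778686523438, -12.37451171875), (124.24405670166016, 145.19412231445312), 87.80078125)
casstop 1472
((640.9010009765625, -12.529277801513672), (56.96693801879883, 45.74658966064453), 87.9507064819336)
flange 930
((679.9359130859375, -3.8495101928710938), (132.25967407226562, 57.08351135253906), 13.199736595153809)
```

View pics/w1.png

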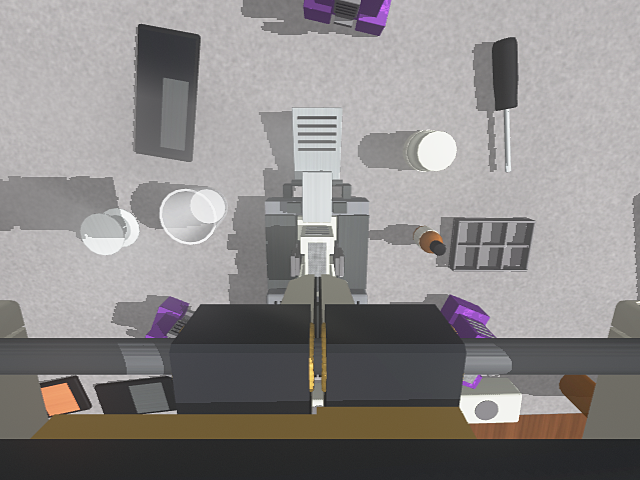

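The wrist view shows the pedal at (317,140), bar at (317,195), cassette at (318,250) and deck edges at columns 265 and 368; image top points at the robot. I'll fit the pose from the clouds.

Run:
```python
from h import *
np.set_printoptions(precision=4,suppress=True)
d=np.load('pics/top0.npy');i=arm.camera_info('top');v,u=np.mgrid[:480,:640]
C=np.stack([(u-i['cx'])/i['fx']*d,(v-i['cy'])/i['fy']*d,d,np.ones_like(d)],-1)@np.linalg.inv(i['extrinsics']).T
c,s=np.cos(-.037),np.sin(-.037);Rm=np.array([[c,s],[-s,c]])
o=np.array([.645,-.013])
for n,P in(('top',C[...,:3]),('wr',wcloud('w1'))):
    P=P.reshape(-1,3);P=P[np.isfinite(P).all(1)];L=np.c_[(P[:,:2]-o)@Rm.T,P[:,2]]
    def b(k,x0,x1,y,z0,z1):
        Q=L[(L[:,0]>x0)&(L[:,0]<x1)&(abs(L[:,1])<y)&(L[:,2]>z0)&(L[:,2]<z1)]
        if len(Q)>9:print(n,k,len(Q),'x',np.percentile(Q[:,0],[1,99]),'y',np.percentile(Q[:,1],[1,99]),'z',np.median(Q[:,2]))
    b('cass',-.06,.06,.03,.095,.106)
    b('fan',.03,.14,.09,.074,.084)
    b('deck',-.03,.03,.09,.045,.055)
    b('deckfront',-.1,-.03,.09,.045,.053)
    b('pedal',-.2,-.11,.04,.02,.06)
    b('padsL',-.02,.02,.04,.07,.09)
    b('bar',-.1,-.05,.04,.0535,.058)
```

```text
top cass 539 x [-0.0262  0.0408] y [-0.0281  0.0256] z 0.10096603267409376
top fan 373 x [0.0626 0.1104] y [-0.0424  0.0221] z 0.07869716334958032
top deck 831 x [-0.0297  0.0294] y [-0.0629  0.0589] z 0.050720467034404804
top deckfront 317 x [-0.0715 -0.0302] y [-0.0637  0.0597] z 0.04896396953834392
top pedal 548 x [-0.16   -0.1104] y [-0.0279  0.0256] z 0.0406438402471897
top padsL 22 x [-0.0047  0.0148] y [-0.0291  0.0272] z 0.07669793858732898
top bar 239 x [-0.0905 -0.0502] y [-0.0334  0.0315] z 0.055834372626230255
wr cass 1472 x [-0.0267  0.0176] y [-0.0278  0.0284] z 0.10098438083280081
wr fan 25 x [0.0895 0.1057] y [0.0004 0.0016] z 0.07918522944229844
wr deck 2868 x [-0.0293  0.0295] y [-0.0613  0.0612] z 0.050909186676079604
wr deckfront 1308 x [-0.0558 -0.0301] y [-0.0615  0.0609] z 0.047108313594457635
wr pedal 2282 x [-0.1604 -0.1107] y [-0.0274  0.0273] z 0.04032186020098821
wr padsL 128 x [-0.0049  0.0162] y [-0.0286  0.0296] z 0.07866874797165727
wr bar 1190 x [-0.0903 -0.0501] y [-0.0323  0.0317] z 0.05587220978795035
```

```bash
cat >> h.py <<'E'
YAW=-.037; O=np.array([.651,-.013])
def W(x,y,z):
    c,s=np.cos(YAW),np.sin(YAW); return [O[0]+c*x-s*y,O[1]+s*x+c*y,z]
E
python3 - <<'E'
from h import *
arm.move_to(W(-.142,0,.13),q(YAW))
arm.line_to(W(-.142,0,.05),.1)
print('f0',arm.get_force(),arm.get_tool_pos())
print(arm.line_to(W(-.142,0,.010),.03,contact_N=18))
print(arm.get_force(),arm.get_tool_pos()); arm.wait(.4); print(arm.get_force(),arm.get_tool_pos(),arm.get_t())
E
```

```text
f0 [-0.3217947   0.55125322  0.05824429] [ 0.50952416 -0.00778307  0.05052318]
True
[-3.10098617e+00  1.07886414e-02  1.14718525e+01] [ 0.50810405 -0.00770948  0.01868978]
[-2.86198599 -0.63247895 13.36653249] [ 0.5081024  -0.00771875  0.01867661] 7.2
```

Pedal at its stop (z 18.7 mm, 13 N). Release and check the bar from a wrist view on the way.

Run:
```python
from h import *
arm.line_to(W(-.142,0,.11),.12)
arm.line_to(W(0,0,.22),.2)
arm.grip(0.085,20)
p,d,T=wshot('w2'); print(arm.get_t(),arm.get_width())
cv2.imwrite('pics/w2c.png',cv2.resize(p[60:330,180:460],None,fx=2.2,fy=2.2,interpolation=cv2.INTER_CUBIC))
P=wcloud('w2').reshape(-1,3);P=P[np.isfinite(P).all(1)]
c,s=np.cos(YAW),np.sin(YAW);L=np.c_[(P[:,:2]-O)@np.array([[c,s],[-s,c]]).T,P[:,2]]
def b(k,x0,x1,y,z0,z1):
    Q=L[(L[:,0]>x0)&(L[:,0]<x1)&(abs(L[:,1])<y)&(L[:,2]>z0)&(L[:,2]<z1)]
    if len(Q)>9:print(k,len(Q),'x',np.percentile(Q[:,0],[1,99]),'y',np.percentile(Q[:,1],[1,99]))
b('bar',-.12,-.03,.025,.0535,.058);b('pads',-.03,.03,.04,.07,.09);b('deck',-.03,.03,.09,.045,.055);b('cass',-.06,.06,.03,.095,.106)
```

```text
10.5917 0.0851246650546158
bar 2442 x [-0.10495594 -0.04814866] y [-0.02298677  0.02304125]
pads 182 x [-0.01080526  0.0167479 ] y [-0.02797268  0.02832119]
deck 3861 x [-0.02927606  0.029599  ] y [-0.06168503  0.06093957]
cass 3357 x [-0.0325256   0.03477902] y [-0.02786109  0.02790731]
```

View pics/w2c.png

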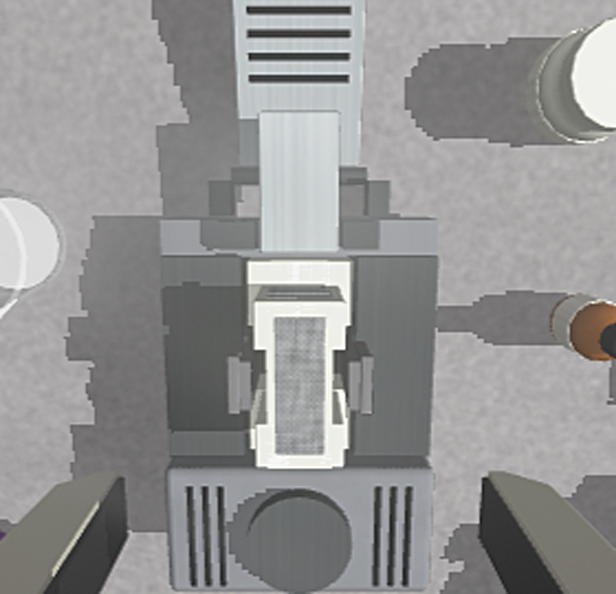

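The bar end is now at x ≈ -48 mm, clear of the cassette front, so it is unlocked (crop: bar edge at row 252, cassette shoulder from row 260). Pinch and lift.

Run:
```python
from h import *
arm.line_to(W(.001,0,.10),.15)
print(arm.line_to(W(.001,0,.0625),.05,contact_N=12), arm.get_tool_pos())
arm.grip(0.03,30); arm.wait(.3)
print(arm.get_width(),arm.get_grip_force(),arm.get_force())
if .044<arm.get_width()<.0495:
    x,y,_=W(.001,0,0)
    print(arm.line_to([x,y,.085],.04,contact_N=15),arm.get_force(),arm.get_width())
print(arm.get_tool_pos(),arm.get_t())
```

```text
False [ 0.65221645 -0.01306179  0.06277424]
0.04393453929707852 30.001290142536163 [-2.55498013  0.16226991  5.38734327]
[ 0.65228843 -0.01313037  0.06314343] 13.4833
```

Width is 43.9 mm against the expected 47, which could be pad compliance at 30 N. Both fingers are loaded, so I'll lift gently and check by camera.

Run:
```python
from h import *
x,y,_=W(.001,0,0)
print(arm.line_to([x,y,.078],.03,contact_N=15),arm.get_force(),arm.get_width(),arm.get_tool_pos())
shot('scene','sc1');p,_,_=wshot('w3');print(arm.get_t())
a=cv2.imread('pics/sc1.png')[190:340,200:400]
b=p[60:330,180:460]
cv2.imwrite('pics/c3.png',np.hstack([cv2.resize(a,(400,300)),cv2.resize(b,(311,300))]))
```

```text
False [-0.1455165   0.09147793 -2.51859444] 0.04426944583960514 [ 0.65193156 -0.01303489  0.07794492]
14.25
```

View pics/c3.png

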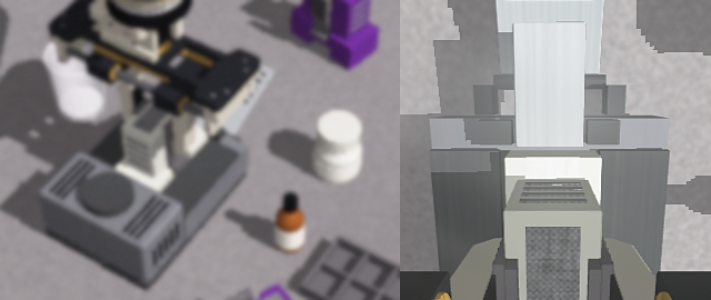

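The cassette rises with the gripper: its weight shows as about 2.5 N, with no snag and the pads between the fingers. Lifting it fully now.

Run:
```python
from h import *
x,y,_=W(.001,0,0)
print(arm.line_to([x,y,.12],.05,contact_N=15),arm.get_force())
arm.line_to([x,y,.235],.1); arm.wait(.8)
print(arm.get_force(),arm.get_width(),arm.get_grip_force(),arm.get_tool_pos(),arm.get_wrist_torque(),arm.get_t())
a,_=shot('scene','sc2');shot('top','top2')
b=cv2.imread('pics/top2.png')[130:330,220:490]
cv2.imwrite('pics/c4.png',np.hstack([cv2.resize(a[110:360,160:420],(390,375)),cv2.resize(b,(405,375))]))
```

```text
False [-0.29463822 -0.79269191 -2.06295559]
[-0.34405247  0.29668975 -2.44431392] 0.04398317714570623 29.999574422836304 [ 0.65200962 -0.01305145  0.23503305] [ 0.03874167 -0.04503565 -0.0069501 ] 17.3417
```

View pics/c4.png

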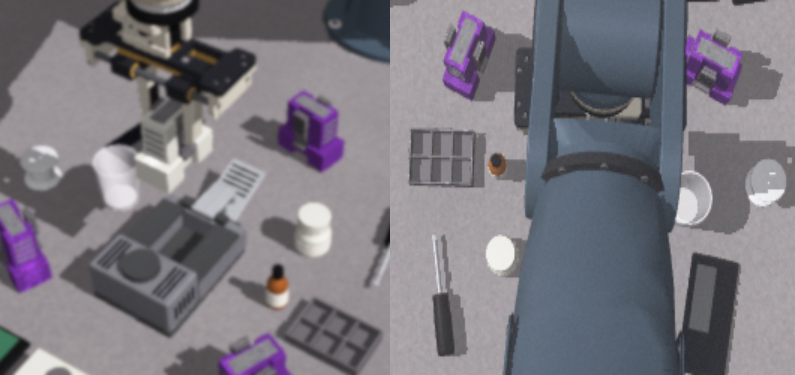

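The cassette is out and upright between the fingers (left panel, about (170,140)), with its underside about 18 cm up. The bay is empty and the other things are where they were.

```bash
python3 -c "
from h import *
print(arm.hand_in())"
```

```text
the job is handed in; nothing more can be done
None
```

I pressed the pedal to its stop, then pinched the cassette's catches and lifted it straight out; I handed in at about 17 s, holding it still and upright about 18 cm above the bench, with nothing else seen to move.

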